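# Load a filled tray into the locating frame and shut its gate

## Robot

A 7-joint arm with a two-finger parallel gripper is mounted at the origin on a cart in front of the work surface, level with it; the furniture and walls round the work are solid. World frame = base frame: x ahead of the robot, y to its left, z up, the work surface at z = 0. Lengths are in m, angles in rad, forces in N, time in s.
With the tool pointing down it reaches from about 0.4 to 0.9 m from the base axis. Payload 5.5 kg.
Tool frame: the origin (TCP) lies midway between the tips of the shut fingers; the grasp point (between the pads) lies 19 mm behind it (manip.grip_depth is the distance from the TCP to the grasp point, in m); z points along the fingers, y is the line along which they close (so a half turn about z gives the same grasp; the last joint's range is limited). The gripper opens to 92 mm and grips with 3 to 60 N. Pads are 19 mm wide; open, the fingers measure 130 mm over their backs; the gripper's body (75 mm by 190 mm) begins 47 mm behind the grasp point.
Start: joints at [1.412, 0.501, -0.427, 1.55, 0.221, 1.138, -0.21], TCP at [0.266, -0.593, 0.206] pointing down, gripper open.
Joint ranges: [-2.88, 2.88], [-0.31, 2.03], [-1.54, 1.56], [0.2, 2.42], [-1.41, 4.55], [0.19, 2.02], [-2.57, 2.57]. Speed limits (rad/s): [2.57, 2.57, 3.14, 3.14, 3.14, 3.14, 3.14].

## Interface

Orientations are given as a unit quaternion [x, y, z, w].
In Python, from bench import manip, effector, viewer gives the robot as it stands. Calls block until the motion is done:
- manip.move_pose(position, orientation): joint-space move of the TCP to a pose.
- manip.servo_line(position, ori=None, vel=0.15): straight line of the TCP; ori=None keeps the orientation; vel is the mean speed in m/s.
- manip.movej(angles): joint-space move.
- effector.open_jaws() and effector.close(f_grip=None): open the fingers fully, or close them until they stop; f_grip is the grip in N (None keeps the last).
- manip.sleep(seconds).
- manip.solve_ik(position, orientation): joint angles nearest the present ones, or None.
- viewer.get_image(name): name is "scene" or "top"; returns the picture (480x640x3 uint8, red, green, blue); there is no depth.
- viewer.get_calibration(name): a dict with "vfov" (degrees; the focal length in pixels is half the picture's height over the tangent of half this angle, whatever the lens; pixels are square), "cx", "cy" (the principal point, pixels), "eye" and "attitude" of the camera in the world. Camera axes: x right, y down, z forward; pixel columns grow to the right and rows downward; lengths in m; the calibration is good to about 2 mm. A picture is of the moment at which its call begins. get_calibration takes no time and is no camera call.
A pose or a line that the arm cannot do raises manip.PlanningError and nothing moves.
- manip.hand_in(): hands the job in; it is judged then, once.
Readings, each from a call of its own:
- manip.current_clock(): time.
- manip.current_q(): joint angles.
- manip.current_joint_velocities(): joint speeds.
- manip.current_tau(): joint torques, N m.
- manip.current_tool_pos(): TCP position.
- manip.current_tcp_rot(): TCP orientation.
- manip.current_force(): force on the tool from outside, world axes, zero at the start.
- manip.current_wrist_torque(): the same for the moment, N m.
- manip.current_finger_gap(): finger opening in m.
- manip.current_gripper_force(): force on a finger pad.
Only numpy, scipy, OpenCV 4.12 (cv2) and the standard library are available. Lean on these libraries where they do the work, as an engineer would, in place of code of your own. Each camera call takes 0.05 s, during which the arm holds its last target. There are 200 camera calls.

## Task

Load the filled tray that stands by itself on the worktop into the steel locating frame, so that it cannot creep while its label is put on: push it along the worktop through the open mouth until it is fully home against the two rubber buffers, then push the hinged gate shut behind it until its tongue has snapped past the roller catch. Just slide and push: the tray stays flat on the worktop and is never lifted or tipped, and the foil cups, the kitchen timer and the block of labels stay where they are.

Things in the scene. Friction and masses are not known exactly. Their poses are not given: they have to be found in the camera images.
- tray: filled black four-compartment bento tray alone on the open worktop, left of the frame (trays in rows elsewhere are fixed). 161 (x) x 164 (y) x 31 mm high, widest at the rim, 0.2 to 0.45 kg, a solid block. Origin: centre of the underside. Axes start up to 0.3 rad off the world's. Fixed blue bag sealer behind it, at world x > 0.62, y > 0.23: the tray's far edge cannot pass it there.
- frame: steel U-shaped tray-locating frame, fixed, no floor: two guide rails 34 mm high along its y, inner faces at x = -84.5 and +84.5 mm (4 mm play each side of a tray), from y = -106 to +83 mm; closed at -y, open at +y. Origin: on the worktop where the tray's origin lies when home (rear edge of the tray then at y = +82). Yaw -0.04 to 0.1 rad. Keep the gripper body over 55 mm high above it.
- stop_face (a point): middle of the frame's stop: point between the faces of the two rubber buffers (at x = -50 and +50 mm, y = -81 mm, z = 21 mm in the frame) that the tray's leading edge must touch
- mouth (a point): middle of the frame's open mouth, at rail-top height: x = 0, y = +83, z = 34 mm in the frame. The rail at frame +x goes on from here as a lead-in flared 0.42 rad outward, 46 mm long; at frame -x (nearer the robot) stands the gate's pivot
- gate (a joint): opening angle of the gate, rad: 0 = shut straight across the mouth (end stop, tongue past the catch), 1.85 = fully open; starts at 1.6 to 1.8, standing out along frame +y beside the mouth. The bar points from the pivot along (cos q, sin q) in the frame's x, y. Shut it by pushing its outer face (away from the tray). Pivot friction about 0.06 N m: it stays where it is left
- gate_hinge (a point): pivot axis of the gate, 20 mm above the worktop, at x = -96.5, y = +92.5 mm in the frame. The gate is a flat steel bar 5 mm thick, z 6 to 34 mm (tongue at its end to 48 mm); two rubber pads on its tray side stand 8.5 mm off its middle plane. Shut, they leave 3 mm behind a home tray: it cannot shut on a tray that is not home
- gate_end (a point): free end of the gate bar, 174 mm from the pivot, on the bar's middle plane, 20 mm above the worktop. A tongue runs on over the rail to 205 mm from the pivot
- catch_block (a point): top of the fixed roller-catch block outside the rail at frame +x, beside the mouth (x 107 to 138, y 88 to 118 mm in the frame, 52 mm high). From about 0.1 rad the gate's tongue rides over its sprung roller (about 2 N at the tongue, 0.4 N m) and snaps in behind it at about 0.01 rad
- cups: stack of white pleated foil cups, 60 mm across, 49 mm high, origin at the centre of its underside; to be left alone
- timer: white kitchen timer with a knob on top, 62 x 62 x 42 mm, origin at the centre of its underside; to be left alone
- labels: small block of white labels, 44 x 61 x 15 mm, origin at the centre of its underside; to be left alone

How it is judged:
On the way, in this order (a step that is already met when the one before it is completed fails the run):
1. the tray is home in the frame, within 6 mm of the buffers (y of tray in the frame of frame between -0.006 and 0.006 m and x of tray in the frame of frame between -0.008 and 0.008 m), for 0.2 s.
2. the gate is shut behind it, past the roller catch (value of joint gate below 0.025 rad), for 0.2 s.
At the end, for the whole second after the job is handed in: The tray lies flat and at rest in the frame within 6 mm of its home place along the lane, 8 mm across it and 0.09 rad, and the gate is shut behind it (under 0.025 rad, tongue past the roller) (all of step 1 and value of joint gate below 0.025 rad and angle between the y axis of tray and the y axis of frame, either way round below 0.09 rad and height (world z) of tray below 0.004 m and angle between tray's own z axis and vertical below 0.05 rad and linear speed of tray below 0.01 m/s); the robot touches nothing.
It fails at once if the tray is lifted more than 12 mm or tipped more than 0.15 rad (height (world z) of tray above 0.012 m or angle between tray's own z axis and vertical above 0.15 rad).
It fails at once if the foil cups, the timer or the block of labels is moved more than 20 mm (distance of any of cups, timer, labels from where it was at the start of the episode above 0.02 m).
It also fails if it takes over 69 s, if anything falls off the work surface, if the arm or the gripper's body presses on something with over 40 N, if the wrist force passes 120 N, or if a joint passes its speed limit or range.

## Working session

There is one attempt and no reset: what is moved stays moved. The work goes in short steps, each a Python script; the robot and the scene stay as the last script left them, time stands still between calls to the robot, and variables do not carry over. Pictures are saved under pics/ and viewed, at most 11 in all, crops included, and the job is handed in when it is done.

```bash
mkdir -p pics; ls; cat > h.py <<'E'
import numpy as np, cv2
from bench import manip, effector, viewer
from scipy.spatial.transform import Rotation as R
def cal(n):
    c=viewer.get_calibration(n); f=240/np.tan(np.radians(c["vfov"])/2); return c,f
E
python3 - <<'E'
from h import *
for n in("scene","top"):
    im=viewer.get_image(n); cv2.imwrite(f"pics/{n}0.png",im[:,:,::-1]); print(n,viewer.get_calibration(n))
print(manip.current_clock(), manip.current_tool_pos(), manip.current_tcp_rot())
E
```

```text
pics
scene {'vfov': 44.01610012344444, 'cx': 322.02209498427635, 'cy': 232.4325288160544, 'eye': array([-0.13633632,  0.66520673,  1.029698  ]), 'attitude': array([-0.33735091,  0.85299408, -0.36879953,  0.15027434])}
top {'vfov': 46.89935884824239, 'cx': 318.8424610465976, 'cy': 238.76339136139057, 'eye': array([ 0.33743235, -0.07147634,  1.35715276]), 'attitude': array([ 0.71028115, -0.69827825,  0.06384648, -0.06190159])}
0.1 [ 0.26579076 -0.59241275  0.20456664] [ 9.77837521e-01  2.09363212e-01 -1.61380960e-04 -8.95913444e-04]
```

View pics/scene0.png

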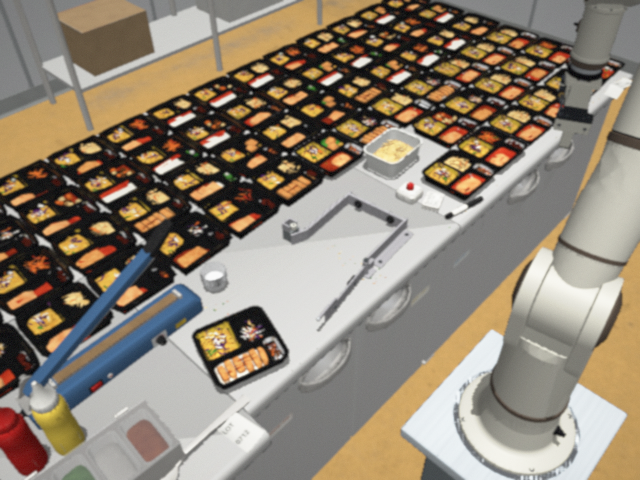

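View pics/top0.png

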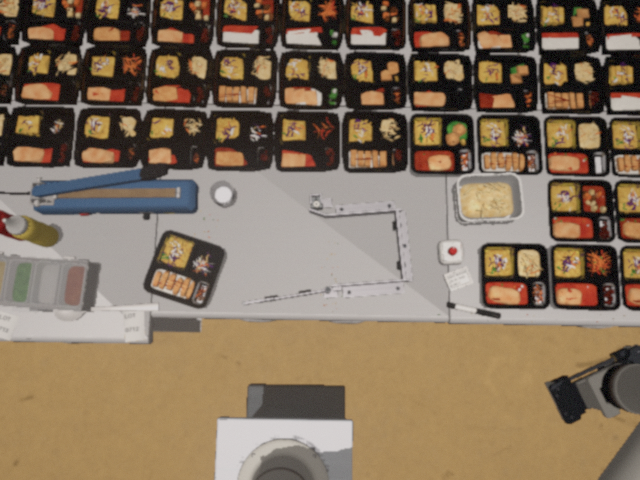

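The scene picture shows the tray at (240,347), the frame around (350,220) and the gate at about (345,290). The top picture shows the tray at (185,268), cups (222,194), catch block (318,202), the frame's closed end at x≈405, the gate from (328,292) to (245,302), timer (451,251) and labels (458,278). I'll enlarge the relevant crops next.

```bash
python3 - <<'E'
from h import *
a=cv2.imread("pics/top0.png")[180:320,230:430]; cv2.imwrite("pics/topc.png",cv2.resize(a,None,fx=4,fy=4,interpolation=cv2.INTER_CUBIC))
a=cv2.imread("pics/scene0.png")[180:340,270:430]; cv2.imwrite("pics/scenec.png",cv2.resize(a,(600,600),interpolation=cv2.INTER_CUBIC))
E
cat >> h.py <<'E'
def ray(n,uv):
    c,f=cal(n); d=np.array([(uv[0]-c["cx"])/f,(uv[1]-c["cy"])/f,1.]); return c["eye"],R.from_quat(c["attitude"]).apply(d)
def onz(n,uv,z):
    e,d=ray(n,uv); return e+d*(z-e[2])/d[2]
def tri(a,b):
    e1,d1=ray("top",a); e2,d2=ray("scene",b)
    s=np.linalg.lstsq(np.c_[d1,-d2],e2-e1,rcond=None)[0]; p,q=e1+s[0]*d1,e2+s[1]*d2
    return (p+q)/2,np.linalg.norm(p-q)
def proj(n,p):
    c,f=cal(n); v=R.from_quat(c["attitude"]).inv().apply(np.asarray(p)-c["eye"]); return np.array([c["cx"]+f*v[0]/v[2],c["cy"]+f*v[1]/v[2]])
def tray(n,im,roi):
    x0,y0,x1,y1=roi; m=np.zeros(im.shape[:2],np.uint8)
    m[y0:y1,x0:x1]=(im[y0:y1,x0:x1].max(2)<60)*255
    m=cv2.morphologyEx(m,cv2.MORPH_CLOSE,np.ones((5,5)))
    cs=cv2.findContours(m,cv2.RETR_EXTERNAL,cv2.CHAIN_APPROX_NONE)[0]
    return max(cs,key=cv2.contourArea)[:,0,:]
E
python3 - <<'E'
from h import *
for n,roi in(("top",(135,222,235,312)),("scene",(185,300,300,395))):
    im=cv2.imread(f"pics/{n}0.png"); c=tray(n,im,roi); h=cv2.convexHull(c)[:,0]
    w=np.array([onz(n,p,.031)[:2] for p in h],np.float32)
    print(n,cv2.contourArea(c),cv2.minAreaRect(w))
E
```

```text
top 2386.0 ((0.4977032542228699, 0.25148701667785645), (0.15694186091423035, 0.1515561193227768), 72.83638000488281)
scene 4738.0 ((0.49452370405197144, 0.25355708599090576), (0.15828564763069153, 0.1601347029209137), 72.882568359375)
```

View pics/topc.png

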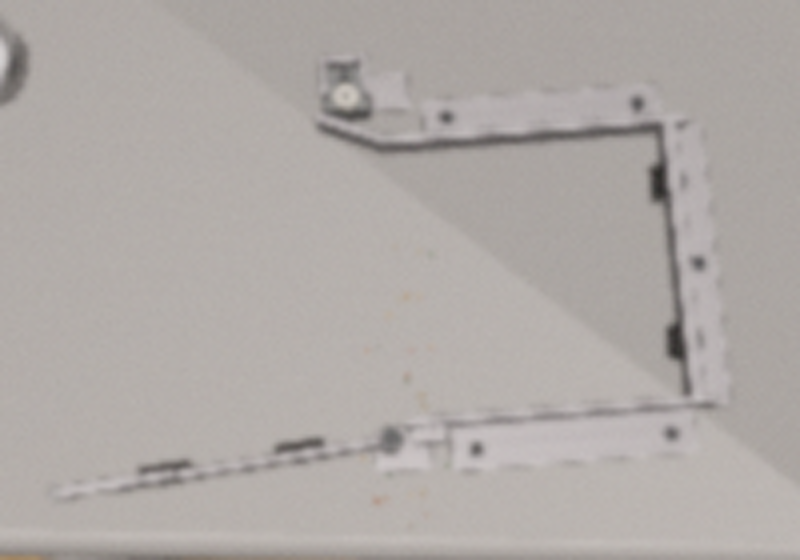

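View pics/scenec.png

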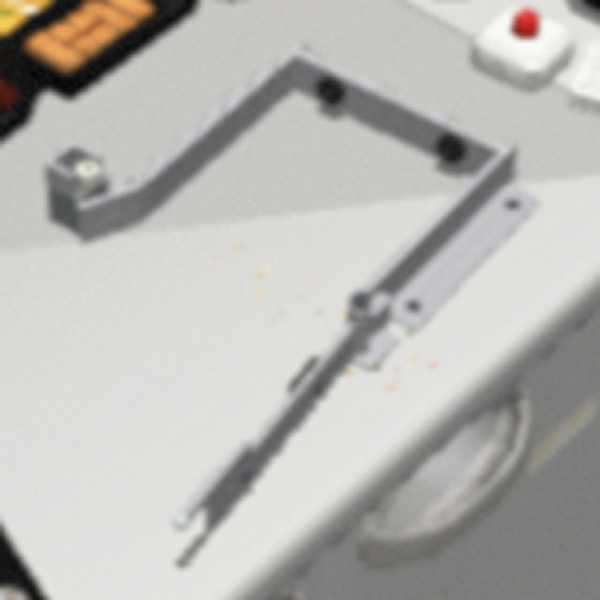

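Top crop: the far rail's inner edge runs (380,142)–(658,122), the closed-end inner face (662,126)–(688,394), the buffers sit at (658,183) and (676,341), the pivot at (391,438), and the gate tip at (55,492). Scene crop: far inner corner (300,58), pivot (365,298), catch block (75,165), and gate end about (185,520).

```bash
python3 - <<'E'
from h import *
np.set_printoptions(precision=4,suppress=True)
T=lambda x,y:(230+(x+.5)/4-.5,180+(y+.5)/4-.5)
S=lambda x,y:(270+(x+.5)/3.75-.5,180+(y+.5)/3.75-.5)
print("corner",tri(T(658,122),S(300,58)),"pivot",tri(T(391,438),S(365,298)))
print("bend",tri(T(380,142),S(143,192)),"roller",tri(T(345,95),S(88,170)), "tip", tri(T(55,492),S(182,520)))
print("nearcorner",tri(T(692,402),S(500,155)),"bufs",tri(T(653,183),S(322,92)),tri(T(669,341),S(445,150)))
a,b=onz("top",T(380,142),.034),onz("top",T(658,122),.034)
d=a-b; yf=np.arctan2(-d[0],d[1])
n1,n2=onz("top",T(420,420),.034),onz("top",T(690,402),.034); d2=n1-n2
w1,w2=onz("top",T(662,126),.034),onz("top",T(690,394),.034); d3=w1-w2
print("yaw far",yf,"near",np.arctan2(-d2[0],d2[1]),"wall",np.arctan2(d3[1],d3[0]), a,b,n1,n2,w1,w2)
p=onz("top",T(391,438),.04);t=onz("top",T(55,492),.041); g=t-p
print("gate world ang",np.arctan2(g[1],g[0]),np.linalg.norm(g),p,t)
print("edge",onz("top",(320,317),0), "cups",onz("top",(222,194),.049),"timer",onz("top",(451,251),.042))
for n,roi in(("top",(135,222,235,312)),("scene",(185,300,300,395))):
    im=cv2.imread(f"pics/{n}0.png"); c=tray(n,im,roi); h=cv2.convexHull(c)[:,0]
    w=np.array([onz(n,p,.031)[:2] for p in h],np.float32); print(cv2.boxPoints(cv2.minAreaRect(w)))
E
```

```text
corner (array([ 0.6484, -0.258 ,  0.0334]), np.float64(0.004581554541403619)) pivot (array([ 0.4513, -0.0958,  0.0509]), np.float64(0.002106259164546834))
bend (array([ 0.6344, -0.0871,  0.03  ]), np.float64(0.0027140968723181206)) roller (array([ 0.6602, -0.0645,  0.0484]), np.float64(0.00013413673155152756)) tip (array([0.4171, 0.1021, 0.0449]), np.float64(0.0008979412883855207))
nearcorner (array([ 0.4799, -0.275 ,  0.0328]), np.float64(0.0035933184398195092)) bufs (array([ 0.6168, -0.2534,  0.0221]), np.float64(0.005677593057074941)) (array([ 0.5175, -0.2634,  0.0222]), np.float64(0.002261383940628247))
yaw far 0.09112882653793981 near 0.0836797011178388 wall 0.09404615545931758 [ 0.6346 -0.0863  0.034 ] [ 0.6502 -0.2567  0.034 ] [ 0.4647 -0.1128  0.034 ] [ 0.4783 -0.2746  0.034 ] [ 0.6477 -0.2591  0.034 ] [ 0.4831 -0.2746  0.034 ]
gate world ang 1.7474574027676593 0.20147996107600724 [ 0.4531 -0.0955  0.04  ] [0.4177 0.1029 0.041 ]
edge [ 0.3886 -0.0792  0.    ] cups [0.6796 0.1646 0.049 ] timer [ 0.5498 -0.3918  0.042 ]
[[0.4021 0.1989]
 [0.5469 0.1541]
 [0.5933 0.3041]
 [0.4485 0.3488]]
[[0.3947 0.2015]
 [0.5478 0.1544]
 [0.5943 0.3056]
 [0.4413 0.3528]]
```

Frame estimate: the pivot, buffers and bend agree on an origin of about (0.557,-0.178), yaw 0.09 and a gate angle of about 1.66. The tray is at about (0.496,0.2525), yaw -0.30. My plan is to push the rear with spread fingers at the frame's yaw, which squares the tray. Then I'll nudge it sideways onto the lane axis, push it home and shut the gate.

```bash
cat >> h.py <<'E'
np.set_printoptions(precision=4,suppress=True)
O=np.array([.557,-.178]); YAW=.09
def W(xf,yf,z): 
    c,s=np.cos(YAW),np.sin(YAW); return np.array([O[0]+c*xf-s*yf,O[1]+s*xf+c*yf,z])
def F(p):
    c,s=np.cos(YAW),np.sin(YAW); d=np.asarray(p)[:2]-O; return np.array([c*d[0]+s*d[1],-s*d[0]+c*d[1]])
def ori(a): # tool down, finger line at world angle a
    y=np.array([np.cos(a),np.sin(a),0]); z=np.array([0,0,-1.]); return R.from_matrix(np.c_[np.cross(y,z),y,z]).as_quat()
def status(): print("t",manip.current_clock(),"tcpF",F(manip.current_tool_pos()),"z",manip.current_tool_pos()[2],"f",manip.current_force())
E
python3 - <<'E'
from h import *
T=lambda x,y:(230+(x+.5)/4-.5,180+(y+.5)/4-.5)
print("strip",tri((157,307),(245,402)))
for nm,pts,a0 in(("rear",[(0,.575,.2),(0,.575,.012),(0,.4765,.012),(0,.0915,.012)],YAW),("side",[(-.157,.385,.2),(-.157,.385,.012),(-.09,.385,.012)],YAW+np.pi/2)):
  for k in(0,np.pi):
    print(nm,k); 
    for p in pts: print(W(*p),manip.solve_ik(W(*p),ori(a0+k)))
E
```

```text
strip (array([ 0.4068,  0.3205, -0.0071]), np.float64(0.0010068737153833334))
rear 0
[0.5053 0.3947 0.2   ] [ 0.0847  0.8406 -1.3033  1.5637  0.8215  1.3774 -1.21  ]
[0.5053 0.3947 0.012 ] [ 0.0811  1.1819 -1.3099  1.6782  1.1963  1.2891 -1.4017]
[0.5142 0.2966 0.012 ] [ 0.1449  0.8966 -1.0153  1.8077  0.9155  0.992  -1.1719]
[ 0.5488 -0.0869  0.012 ] [ 0.7228  0.7298 -0.8071  1.9077  0.7183  0.8209 -0.386 ]
rear 3.141592653589793
[0.5053 0.3947 0.2   ] [ 0.0847  0.8406 -1.3033  1.5637  0.8215  1.3774  1.9316]
[0.5053 0.3947 0.012 ] [ 0.0811  1.1819 -1.3099  1.6782  1.1963  1.2891  1.7399]
[0.5142 0.2966 0.012 ] [ 0.2738  1.1336 -1.3091  1.8042  1.1828  1.2388  1.8255]
[ 0.5488 -0.0869  0.012 ] [-0.5605  0.7824  0.9029  1.9507 -0.8394  0.8386 -2.2395]
side 0
[0.366  0.1913 0.2   ] [ 0.6407  0.2029 -1.2825  2.0963  0.2318  0.9992  0.8977]
[0.366  0.1913 0.012 ] [ 0.1975  0.5567 -0.8717  2.2434  0.7297  0.6519  0.45  ]
[0.4328 0.1974 0.012 ] [ 0.3928  0.8133 -1.1259  2.0953  0.9818  0.9087  0.3456]
side 3.141592653589793
[0.366  0.1913 0.2   ] [-0.3461  0.0545 -0.2066  2.1191  0.0136  0.9692 -2.0409]
[0.366  0.1913 0.012 ] [ 0.0458  0.4854 -0.684   2.2474  0.5668  0.5813 -2.5486]
[0.4328 0.1974 0.012 ] [ 0.099   0.5786 -0.7055  2.1029  0.6073  0.6705 -2.4999]
```

```bash
python3 - <<'E'
from h import *
o=ori(YAW)
manip.move_pose(W(-.06,.2,.3),o); status()
manip.move_pose(W(0,.575,.15),o); status()
manip.servo_line(W(0,.575,.012),vel=.15); status()
manip.servo_line(W(0,.478,.012),vel=.06); status()
for n in("scene","top"): cv2.imwrite(f"pics/{n}1.png",viewer.get_image(n)[:,:,::-1])
a=cv2.imread("pics/top1.png")[170:330,100:340]; b=cv2.imread("pics/scene1.png")[220:380,160:400]
cv2.imwrite("pics/c1.png",np.vstack([cv2.resize(x,None,fx=1.85,fy=1.85) for x in(a,b)]))
E
```

```text
t 2.425 tcpF [-0.0599  0.1988] z 0.29979631242619503 f [ 0.299   0.5623 -0.1164]
t 3.9333 tcpF [0.0013 0.5735] z 0.15025682845107186 f [-0.3703 -0.2319 -0.5042]
t 5.0 tcpF [0.0007 0.5758] z 0.013130458119898297 f [-0.6567 -0.1286 -0.4151]
t 6.7667 tcpF [-0.0001  0.4786] z 0.012054962836967123 f [-0.865  -0.0601 -0.0007]
```

View pics/c1.png

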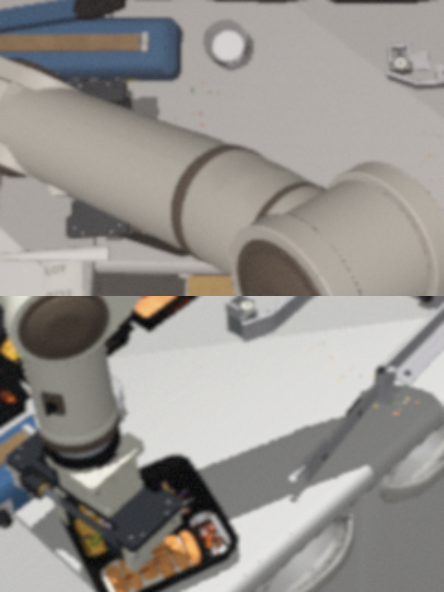

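The arm hides the tray in the top view. The scene view shows the gripper at the tray's rear, with the tray squared and the gate untouched. I'll retreat to the side-start pose and measure the tray there.

```bash
python3 - <<'E'
from h import *
manip.servo_line(W(0,.50,.012),vel=.1)
manip.servo_line(W(0,.50,.12),vel=.2)
manip.move_pose(W(-.1,.2,.25),ori(YAW+np.pi/2)); status()
for n in("scene","top"): cv2.imwrite(f"pics/{n}2.png",viewer.get_image(n)[:,:,::-1])
a=cv2.imread("pics/top2.png")[170:330,100:340]; b=cv2.imread("pics/scene2.png")[220:380,160:400]
cv2.imwrite("pics/c2.png",np.vstack([cv2.resize(x,None,fx=1.85,fy=1.85) for x in(a,b)]))
E
```

```text
t 9.9833 tcpF [-0.0999  0.2003] z 0.24987611071363572 f [0.0418 1.7251 0.2788]
```

View pics/c2.png

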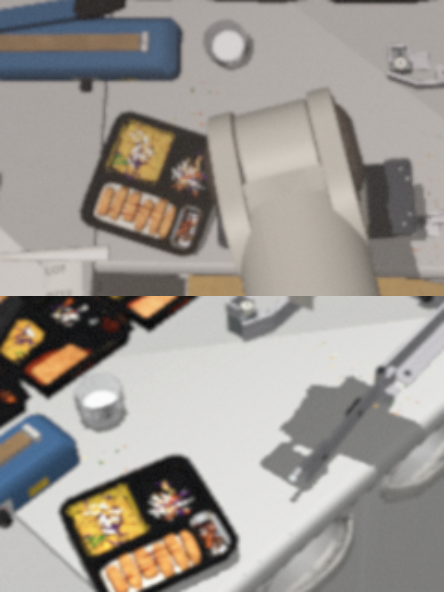

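The tray, at about (181,268) in the top view and (240,347) in the scene view, has barely moved. I'll measure it.

```bash
python3 - <<'E'
from h import *
for i in(0,2):
  for n,roi in(("top",(135,222,213,312)),("scene",(185,300,300,395))):
    im=cv2.imread(f"pics/{n}{i}.png"); c=tray(n,im,roi); h=cv2.convexHull(c)[:,0]
    w=np.array([onz(n,p,.031)[:2] for p in h],np.float32); r=cv2.minAreaRect(w)
    print(i,n,r,"F",F(r[0]),h.min(0),h.max(0))
E
python3 -c "
import cv2;a=cv2.imread('pics/scene1.png')[290:400,170:310];cv2.imwrite('pics/c3.png',cv2.resize(a,None,fx=5,fy=5,interpolation=2))"
```

```text
0 top ((0.49770888686180115, 0.2515052556991577), (0.15690363943576813, 0.1515561193227768), 72.83638000488281) F [-0.0204  0.4331] [145 232] [212 306]
0 scene ((0.49452370405197144, 0.25355708599090576), (0.15828564763069153, 0.1601347029209137), 72.882568359375) F [-0.0234  0.4354] [193 307] [287 388]
2 top ((0.4977378845214844, 0.2515990138053894), (0.15670746564865112, 0.151556134223938), 72.83638763427734) F [-0.0204  0.4332] [145 232] [212 306]
2 scene ((0.49452313780784607, 0.2535552680492401), (0.1582818180322647, 0.1601347029209137), 72.882568359375) F [-0.0234  0.4354] [193 307] [287 388]
```

View pics/c3.png

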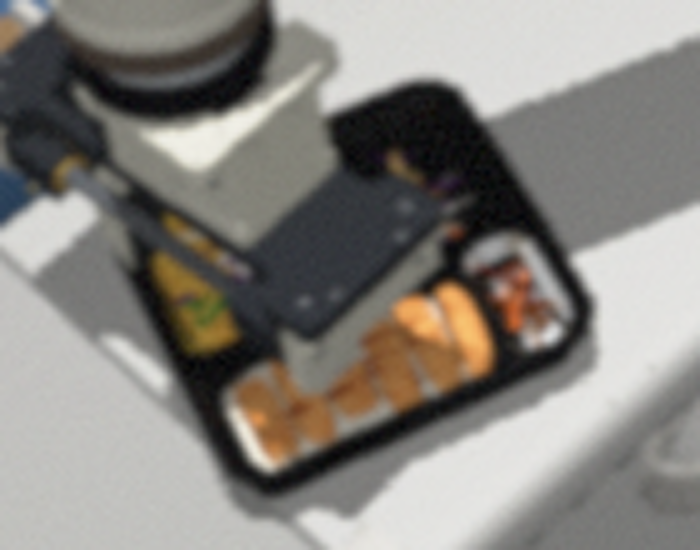

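The tray hasn't moved at all: the open fingers swept over it, so their tips sit higher than the shut-finger TCP. I'll lower in small force-checked steps behind the tray to find the open tips' height, then push again.

```bash
python3 - <<'E'
from h import *
o=ori(YAW)
manip.move_pose(W(0,.575,.12),o)
manip.servo_line(W(0,.575,.008),vel=.2); manip.sleep(.1); f0=manip.current_force()
print(manip.current_finger_gap())
z=.008
while z>-.011:
    z-=.002; manip.servo_line(W(0,.575,z),vel=.03); f=manip.current_force()-f0; print(z,f)
    if f[2]>2.5: break
status()
E
```

```text
0.09192864541186344
0.006 [-0.0839  0.2777 -0.1591]
0.004 [ 0.5844  0.7689 -0.5805]
0.002 [-0.2833 -0.1514 -0.5755]
0.0 [ 1.0673  0.9273 -0.5148]
-0.002 [-0.4456  1.2506 -0.0377]
-0.004 [-0.0723  0.4087 -1.4083]
-0.006 [ 0.6908  0.4786 -1.8746]
-0.008 [ 0.4776  1.0009 -1.5155]
-0.01 [ 0.2433  0.1884 -0.2935]
-0.012 [ 0.7356  0.2194 -0.6602]
t 15.4083 tcpF [-0.0001  0.5749] z -0.01215883347095547 f [ 0.2496 -0.3192  0.01  ]
```

```bash
python3 - <<'E'
from h import *
manip.servo_line(W(0,.575,-.01),vel=.05)
for y in (.55,.53,.51,.495,.48): manip.servo_line(W(0,y,-.01),vel=.06); print(y,manip.current_force())
status()
manip.servo_line(W(0,.50,-.01),vel=.1)
manip.servo_line(W(0,.50,.10),vel=.25)
for n in("scene",): cv2.imwrite(f"pics/{n}3.png",viewer.get_image(n)[:,:,::-1])
manip.move_pose(W(-.12,.26,.2),ori(YAW+np.pi/2)); status()
for n in("scene","top"): cv2.imwrite(f"pics/{n}4.png",viewer.get_image(n)[:,:,::-1])
for n,roi in(("top",(135,222,213,312)),("scene",(185,280,320,395))):
    im=cv2.imread(f"pics/{n}4.png"); c=tray(n,im,roi); h=cv2.convexHull(c)[:,0]
    w=np.array([onz(n,p,.031)[:2] for p in h],np.float32); r=cv2.minAreaRect(w)
    print(n,r,"F",F(r[0]),h.min(0),h.max(0))
E
```

```text
0.55 [-0.2739 -0.4928 -0.834 ]
0.53 [ 0.2766 -0.2072  0.976 ]
0.51 [-0.3303 -0.3598  0.8833]
0.495 [ 0.052  -0.0011  0.5128]
0.48 [ 0.468   0.1065 -0.4349]
t 17.9917 tcpF [0.0003 0.4789] z -0.010061614244916181 f [ 0.468   0.1065 -0.4349]
t 20.75 tcpF [-0.1199  0.2603] z 0.19990758503812858 f [-0.4486 -0.1965 -0.2048]
top ((0.5658223032951355, 0.24533243477344513), (0.05618095025420189, 0.11424905806779861), 51.77098846435547) F [0.0468 0.4208] [176 227] [212 262]
scene ((0.5154227018356323, 0.19617822766304016), (0.15784987807273865, 0.1596531867980957), 82.4388198852539) F [-0.0078  0.3764] [207 287] [301 365]
```

Now it works: the tray is at about (-8, 376) mm in the frame, with about 0.22 rad still to square. Pushing on continues the squaring and drifts it towards x = 0.

```bash
python3 - <<'E'
from h import *
o=ori(YAW)
manip.move_pose(W(0,.505,.10),o)
manip.servo_line(W(0,.505,-.01),vel=.25)
for y in (.46,.43,.40): manip.servo_line(W(0,y,-.01),vel=.07); print(y,manip.current_force())
status()
cv2.imwrite("pics/scene5.png",viewer.get_image("scene")[:,:,::-1])
manip.servo_line(W(0,.44,-.01),vel=.15)
manip.servo_line(W(0,.47,.15),vel=.3)
for n in("scene","top"): cv2.imwrite(f"pics/{n}6.png",viewer.get_image(n)[:,:,::-1])
status()
for n,roi in(("scene",(205,250,350,395)),("scene",(205,250,340,375))):
    im=cv2.imread(f"pics/{n}6.png"); c=tray(n,im,roi); h=cv2.convexHull(c)[:,0]
    w=np.array([onz(n,p,.031)[:2] for p in h],np.float32); r=cv2.minAreaRect(w)
    print(n,r,"F",F(r[0]),h.min(0),h.max(0))
a=cv2.imread("pics/scene6.png")[200:400,180:440]; cv2.imwrite("pics/c6.png",cv2.resize(a,None,fx=3,fy=3,interpolation=2))
E
```

```text
0.46 [0.0365 0.2321 0.5364]
0.43 [-0.4135  0.1171  0.4127]
0.4 [ 0.5312  0.3255 -0.6786]
t 25.125 tcpF [0.     0.3989] z -0.01009142775331033 f [ 0.5312  0.3255 -0.6786]
t 26.3833 tcpF [-0.0008  0.4681] z 0.1484500758598871 f [-0.7065 -0.0685 -0.269 ]
scene ((0.5749371647834778, 0.13649199903011322), (0.22472642362117767, 0.16492368280887604), 6.20214319229126) F [0.0461 0.3116] [205 266] [313 339]
scene ((0.5749371647834778, 0.13649199903011322), (0.22472642362117767, 0.16492368280887604), 6.20214319229126) F [0.0461 0.3116] [205 266] [313 339]
```

View pics/c6.png

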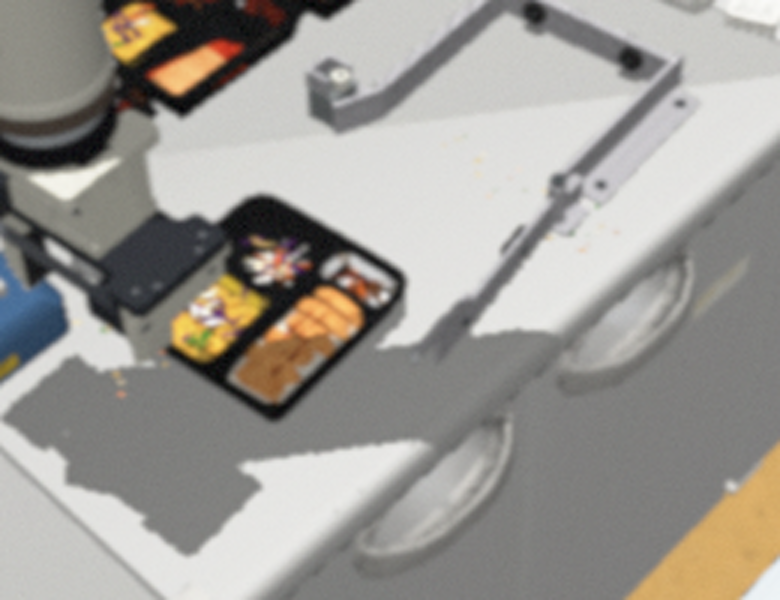

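The tray looks about square to the lane. In the crop, its front edge runs (290,202)–(385,260), its near edge (297,402)–(395,305), and its rear edge (190,365)–(255,408).

```bash
python3 - <<'E'
from h import *
S=lambda x,y:(180+(x+.5)/3-.5,200+(y+.5)/3-.5)
for nm,p in dict(front1=(290,202),front2=(385,260),near1=(297,402),near2=(395,305),rear1=(190,365),rear2=(255,408)).items(): print(nm,F(onz("scene",S(*p),.031)))
im=cv2.imread("pics/scene6.png"); m=(im.max(2)<60).astype(np.uint8)
m[:, :262]=0; m[:260]=0; m[345:]=0; m[:,320:]=0
c=max(cv2.findContours(m,0,1)[0],key=cv2.contourArea)[:,0]
w=np.array([F(onz("scene",p,.031)) for p in cv2.convexHull(c)[:,0]]); print(w)
E
```

```text
front1 [0.063  0.2241]
front2 [-0.0329  0.2255]
near1 [-0.0678  0.3651]
near2 [-0.0664  0.255 ]
rear1 [0.0136 0.3872]
rear2 [-0.0482  0.3869]
[[ 0.0768  0.2307]
 [ 0.0652  0.2298]
 [ 0.0383  0.229 ]
 [ 0.0175  0.2286]
 [-0.0178  0.2283]
 [-0.0451  0.2298]
 [-0.0523  0.2317]
 [-0.0615  0.2431]
 [-0.0633  0.2489]
 [-0.0653  0.2618]
 [-0.0675  0.3794]
 [-0.0659  0.3839]
 [-0.061   0.3877]
 [-0.0443  0.3877]
 [-0.0409  0.3871]
 [ 0.0894  0.2445]
 [ 0.0878  0.2393]]
```

The tray is square, but its centre sits about 12 mm towards frame +x. I'll push on a slight diagonal, inside the friction cone, and look before the mouth.

```bash
python3 - <<'E'
from h import *
o=ori(YAW)
manip.servo_line(W(.013,.425,-.01),vel=.3)
manip.servo_line(W(.013,.400,-.01),vel=.1)
manip.servo_line(W(0,.30,-.01),vel=.06); status()
im=viewer.get_image("scene")[:,:,::-1]; cv2.imwrite("pics/scene7.png",im)
m=(im.max(2)<60).astype(np.uint8)
# tray region: visible front part
P=[proj("scene",np.r_[W(x,y,.031)]) for x,y in((-.1,.11),(.1,.11),(.1,.2),(.0,.215),(-.1,.30))]
k=np.zeros_like(m); cv2.fillPoly(k,[np.int32(P)],1); m*=k
c=max(cv2.findContours(m,0,1)[0],key=cv2.contourArea)[:,0]
w=np.array([F(onz("scene",p,.031)) for p in cv2.convexHull(c)[:,0]]); print(w)
cv2.imwrite("pics/c7.png",cv2.resize(im[170:350,220:460],None,fx=3.3,fy=3.3,interpolation=2))
E
```

```text
t 29.325 tcpF [-0.0001  0.3001] z -0.010112601267479773 f [0.9529 1.2525 1.53  ]
[[ 0.0664  0.1342]
 [ 0.0365  0.1327]
 [-0.0254  0.131 ]
 [-0.0555  0.1322]
 [-0.0667  0.1356]
 [-0.0705  0.1407]
 [-0.0762  0.1598]
 [-0.0778  0.2806]
 [-0.0743  0.2798]
 [-0.0007  0.2184]
 [ 0.0772  0.1513]
 [ 0.0778  0.1431]]
```

View pics/c7.png

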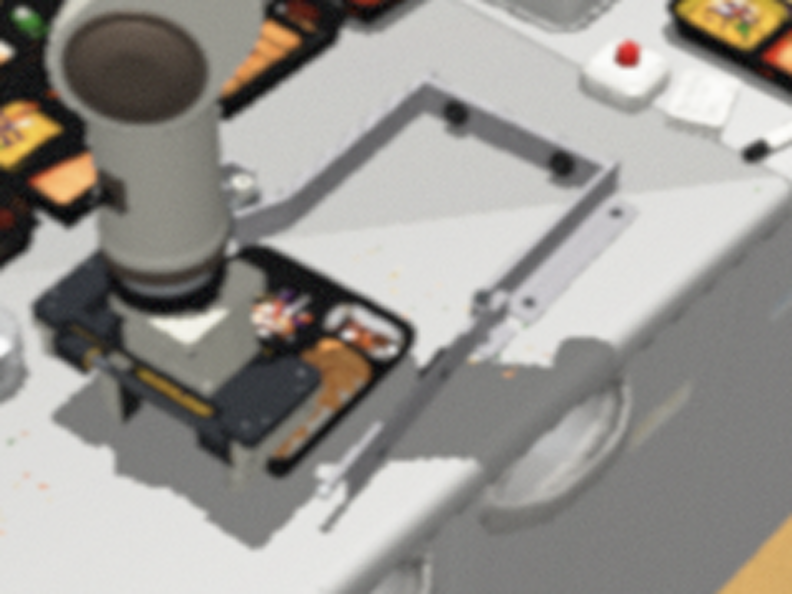

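The near side is at about -0.077, so the centre is about +2–3 mm, and the tray is square and clear of the gate. I'll push home with force watch.

```bash
python3 - <<'E'
from h import *
f0=manip.current_force(); x=0.
for y in (.24,.18,.14,.12,.11,.105,.10,.096,.093,.09,.087,.085,.083,.081,.079):
    manip.servo_line(W(x,y,-.01),vel=.06 if y>.11 else .03)
    f=manip.current_force(); p=manip.current_tool_pos(); print(y,F(p),f)
    if np.hypot(*f[:2])>8: break
status()
im=viewer.get_image("scene")[:,:,::-1]; cv2.imwrite("pics/scene8.png",im)
cv2.imwrite("pics/c8.png",cv2.resize(im[150:330,260:460],None,fx=3.3,fy=3.3,interpolation=2))
E
```

```text
0.24 [-0.0002  0.2398] [0.2641 0.4074 0.2364]
0.18 [-0.    0.18] [0.3766 0.1951 0.6424]
0.14 [-0.0002  0.1395] [-0.2122  0.4107  0.2279]
0.12 [-0.0001  0.119 ] [-0.0326  0.1738 -0.5613]
0.11 [-0.      0.1095] [0.6932 0.5522 0.6551]
0.105 [-0.      0.1045] [ 0.5704  0.3335 -0.7683]
0.1 [-0.      0.0995] [ 0.6107 -0.139   0.0356]
0.096 [-0.      0.0955] [ 0.2686 -0.5035 -0.4364]
0.093 [-0.      0.0926] [-0.1695  0.1918  0.3359]
0.09 [0.0001 0.0905] [-0.6965  3.3767 -0.3724]
0.087 [0.     0.0903] [-0.76    9.3705  1.5541]
t 35.125 tcpF [0.     0.0903] z -0.010014551961034582 f [-0.76    9.3705  1.5541]
```

View pics/c8.png

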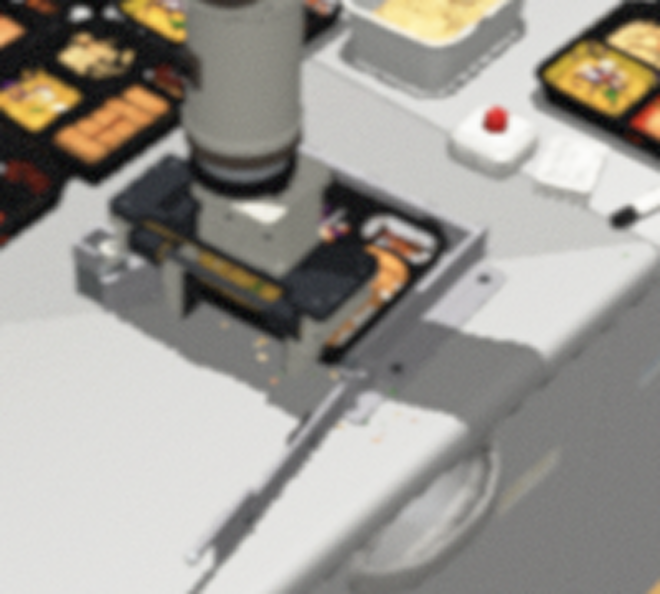

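The tray is home: it stopped at TCP y = 0.0903 with 9 N, and the picture shows it seated between the rails. The gate still stands open, running from about (355,375) to (195,555). Next I'll check the IK for the gate arc with shut fingers, then carry it out.

```bash
cat >> h.py <<'E'
def G(q,off,z=.015,r=.145):
    u=np.array([np.cos(q),np.sin(q)]);n=np.array([-u[1],u[0]]); p=np.array([-.0965,.0925])+r*u+off*n; return W(p[0],p[1],z),ori(YAW+q)
E
python3 - <<'E'
from h import *
for q,off,z in[(1.66,.03,.12),(1.66,.03,.015)]+[(q,.012,.015) for q in np.linspace(1.6,0,6)]:
    p,o=G(q,off,z); print(round(q,2),p,manip.solve_ik(p,o))
manip.servo_line(W(0,.115,-.01),vel=.1); manip.servo_line(W(0,.13,.13),vel=.3)
effector.close(f_grip=20)
manip.move_pose(*G(1.66,.03,.13)); status()
E
```

```text
1.66 [0.3972 0.0428 0.12  ] [ 0.9164  0.397  -1.2514  2.2062  0.5012  0.8697  1.1003]
1.66 [0.3972 0.0428 0.015 ] [ 0.6785  0.5962 -1.0036  2.2705  0.8235  0.7018  0.8245]
1.6 [0.4234 0.048  0.015 ] [ 0.6429  0.625  -0.9803  2.2109  0.8174  0.7293  0.7811]
1.28 [0.4697 0.0499 0.015 ] [ 0.5663  0.6488 -0.8965  2.1058  0.7635  0.7513  0.542 ]
0.96 [0.5143 0.0372 0.015 ] [ 0.5212  0.6722 -0.8166  2.0047  0.7075  0.773   0.3274]
0.64 [0.5526 0.0111 0.015 ] [ 0.4986  0.69   -0.7368  1.9157  0.6467  0.7892  0.1293]
0.32 [ 0.5808 -0.0257  0.015 ] [ 0.4933  0.6999 -0.6568  1.8455  0.5818  0.7975 -0.0602]
0.0 [ 0.5959 -0.0696  0.015 ] [ 0.5008  0.7001 -0.5767  1.7995  0.5138  0.7962 -0.2467]
t 38.8917 tcpF [-0.1387  0.234 ] z 0.1301969762842471 f [ 0.7561  0.0871 -0.3193]
```

```bash
python3 - <<'E'
from h import *
manip.servo_line(G(1.66,.03)[0],vel=.2)
for q in np.arange(1.6,.1,-.17):
    p,o=G(q,.012); manip.servo_line(p,o,vel=.12)
status()
for q in(.12,.08,.04,.01,-.01,-.025,-.035):
    p,o=G(q,.012); manip.servo_line(p,o,vel=.05); f=manip.current_force(); print(q,F(manip.current_tool_pos()),f)
    if np.hypot(*f[:2])>15: break
manip.sleep(.3); status()
im=viewer.get_image("top")[:,:,::-1]; cv2.imwrite("pics/top9.png",im)
E
```

```text
t 42.8583 tcpF [0.0408 0.1395] z 0.014867831129558251 f [-1.0681  0.0644  1.1392]
0.12 [0.0458 0.1223] [-0.4333  0.289  -0.2029]
0.08 [0.047  0.1162] [0.0476 0.7288 0.288 ]
0.04 [0.0479 0.1098] [-0.6507 -0.2826  0.4684]
0.01 [0.0484 0.1059] [-0.6561  1.5469 -0.0018]
-0.01 [0.0487 0.1058] [-1.6339  6.0724  1.3883]
-0.025 [0.0488 0.1058] [-1.8614  9.6499  0.9428]
-0.035 [0.0489 0.1058] [-2.1992 12.4437  1.5331]
t 45.1917 tcpF [0.049  0.1058] z 0.015030753512229593 f [-1.8244 12.0373  2.0464]
```

The gate stopped firm at 12 N. I'll back off, lift and check.

```bash
python3 - <<'E'
from h import *
p,o=G(-.06,.012); manip.servo_line(p,o,vel=.05); status()
manip.servo_line(G(0,.045)[0],vel=.1); manip.servo_line(G(0,.06,.15)[0],vel=.3)
manip.move_pose(W(-.05,.42,.25),ori(YAW)); status()
t=viewer.get_image("top")[:,:,::-1]; s=viewer.get_image("scene")[:,:,::-1]
cv2.imwrite("pics/top10.png",t);cv2.imwrite("pics/scene10.png",s)
a=cv2.resize(t[180:310,290:430],(400,371),interpolation=2); b=cv2.resize(s[170:300,290:430],(400,371),interpolation=2)
cv2.imwrite("pics/c10.png",np.hstack([a,b]))
E
```

```text
t 45.4917 tcpF [0.0492 0.1057] z 0.015019575827496752 f [-2.5771 17.5642  3.4565]
t 47.8167 tcpF [-0.0493  0.4178] z 0.24907091555701855 f [-0.353   0.3289 -0.0639]
```

View pics/c10.png

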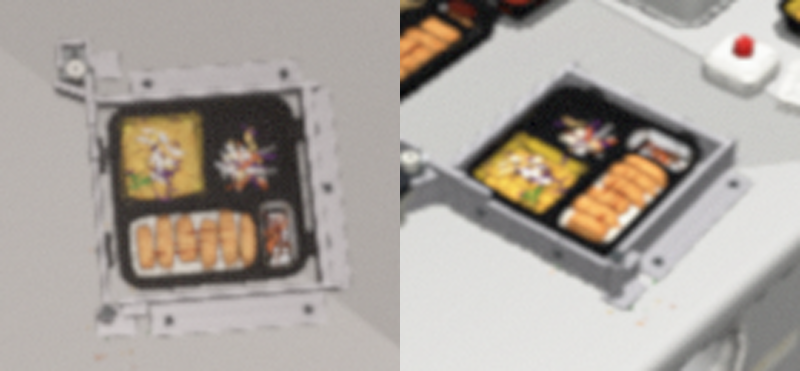

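The picture shows the tray against the buffers and the gate straight across the mouth, with its tongue inside the roller. I'll do one quick numerical check of the gate angle and tray pose before handing in.

```bash
python3 - <<'E'
from h import *
im=cv2.imread("pics/top10.png"); k=400/140
c=tray("top",im,(326,210,402,284)); h=cv2.convexHull(c)[:,0]
w=np.array([F(onz("top",p,.031)) for p in h],np.float32); print("tray",cv2.minAreaRect(w),w.min(0),w.max(0))
# gate outer edge: bright bar vs floor, sub-pixel max gradient per row
g=cv2.GaussianBlur(cv2.cvtColor(im,6).astype(float),(3,3),0); gx=np.gradient(g,axis=1)
pts=[]
for r in range(222,284,3):
    s=gx[r,318:332]; i=318+s.argmax(); y=F(onz("top",(i,r),.034)); pts.append(y)
pts=np.array(pts); print(pts[:,1]); 
print("slope (rad)",np.polyfit(pts[:,0],pts[:,1],1))
E
```

```text
tray ((0.0031795501708984375, -0.006069086492061615), (0.16050860285758972, 0.15539582073688507), 89.86874389648438) [-0.0746 -0.0864] [0.0808 0.0742]
[0.0701 0.0707 0.0713 0.0718 0.0724 0.073  0.0735 0.0886 0.094  0.0873
 0.0879 0.0884 0.0938 0.0968 0.0853 0.0858 0.084  0.0846 0.0875 0.0881
 0.0934]
slope (rad) [-0.1442  0.0824]
```

The gate stopped rigidly under 17 N, against about 3 N of catch resistance. It can only shut fully on a home tray, and the tray is seen on the buffers. The pixel edge fit on the gate was too noisy to add anything, so I'm handing in.

```bash
python3 - <<'E'
from h import *
print(manip.hand_in()); print(manip.current_clock())
E
```

```text
the job is handed in; nothing more can be done
None
the job is handed in; nothing more can be done
```

I handed the job in at about 48 s. The last picture shows the tray against the buffers and the gate across the mouth, stopped firm at 17 N; I couldn't measure the gate angle precisely, and hand-in gave no verdict.

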